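# Stack a scenery knoll on its carrier board and hold it up level

## Task

Build the little knoll on the plywood board that sits on the wooden trestle: set the green plaster disc gently on the middle of the board, then the smaller white disc gently on the middle of the green one. Then take the board by its two long edges and lift it straight up, level all the way with the discs on it, until it is clear of the trestle by about 10 cm, and finish while still holding it there, steady and level. Leave everything else on the bench where it is.

Things in the scene. Friction and masses are not known exactly. Their poses are not given: they have to be found in the camera images.
- board: loose plywood carrier board, 120 long (its x) x 60 wide (its y) x 12 mm thick, about 70 g, with a flat painted dark brown circle 51 mm across marking the middle of its top; origin at the centre of its underside, z up, so its top is 12 mm above the origin. Starts centred on the trestle's two blocks, along the trestle, its underside 40 mm above the bench. Its 60 mm width is the grasp for lifting; taken midway along, the stack fits between the fingers
- trestle: fixed wooden trestle the board rests on: foot 130 (x) x 44 (y) x 10 mm, and two upright blocks each 20 (x) x 50 (y) mm centred 45 mm either side of the middle along x, tops 40 mm above the bench; the space between the blocks is open (70 mm), and the board overhangs the blocks by 5 mm at each long edge; origin on the bench at the centre of the foot, x along its length
- lower_layer: loose green plaster disc, the knoll's lower layer: 46 mm across, 12 mm thick, about 24 g, lying flat on the bench; origin at the centre of its underside, z up
- upper_layer: loose white plaster disc, the knoll's upper layer: 34 mm across, 12 mm thick, about 14 g, lying flat on the bench; origin at the centre of its underside, z up. The two discs may change sides from one start to the next
- paint_tin: bystander: metal paint tin with a blue label, 60 mm across, 75 mm tall; origin at the centre of its underside
- glue_bottle: bystander: white glue bottle with an orange cap, 48 mm across, 120 mm tall; origin at the centre of its underside
- wagon: bystander: brown model goods wagon, 214 mm long (x) x 57 mm wide x 62 mm tall; origin under its middle
- carton: bystander: closed cardboard carton 110 x 80 x 50 mm; origin at the centre of its underside
- screwdriver: bystander: screwdriver lying on the bench along its x, handle to -x
- tub: bystander: open white plastic tub, 90 mm across, 80 mm tall; origin at the centre of its underside

How it is judged:
By the outcome, as a careful person would: the job done as asked, in the order asked, and still so for the second after the job is handed in, while the arm keeps its last pose, push and grip.
It also fails if it takes over 64 s, if anything falls off the work surface, if the arm or the gripper's body presses on something with over 40 N, if the wrist force passes 120 N, or if a joint passes its speed limit or range.

## Robot

A 6-joint arm with a two-finger parallel gripper is mounted at the origin on the work surface. World frame = base frame: x ahead of the robot, y to its left, z up, the work surface at z = 0. Lengths are in mm, angles in rad, forces in N, time in s.
With the tool pointing down it reaches from about 325 to 925 mm from the base axis. Payload 3.1 kg.
Tool frame: the origin (TCP) lies midway between the tips of the shut fingers; the grasp point (between the pads) lies 19 mm behind it; z points along the fingers, x is the direction in which the jaws open and shut, and the axes are right-handed (so a half turn about z gives the same grasp; the last joint's range is limited). The gripper opens to 85 mm and grips with 20 to 120 N. Pads are 22 mm wide; open, the fingers measure 114 mm over their backs; the gripper's body (76 mm by 85 mm) begins 54 mm behind the grasp point. The pads swing forward as they close: fully open they stand 13 mm farther back than shut.
Start: joints at [-1.357, 0.217, 1.613, -0, 1.311, -0.112], TCP at [200.063, -592.127, 231.3] pointing down, gripper open.
Joint ranges: [-2.75, 2.75], [-0.78, 2.1], [0.31, 2.55], [-1.13, 4.27], [0.13, 2.63], [-2.58, 2.58]. Speed limits (rad/s): [2.79, 2.79, 3.14, 3.14, 3.14, 3.14].

## Interface

Orientations are given as a rotation vector (axis times angle).
In Python, from cell import env gives the robot as it stands. Calls block until the motion is done:
- env.move_pose(position, orientation): joint-space move of the TCP to a pose.
- env.move_l(position, max_speed=150, frame=None, contact_N=None): straight line of the TCP; frame=None keeps the orientation; max_speed is the mean speed in mm/s. With contact_N (N) it stops when the force on the tool has changed by that much, and returns True; else False.
- env.move_joints(angles): joint-space move.
- env.let_go() and env.grasp(): open the fingers fully, or close them until they stop; the grip force is fixed at half the most.
- env.hold(seconds).
- env.ik(position, orientation): joint angles nearest the present ones, or None.
- env.read_camera(name): name is "scene" or "top"; returns (picture, depth): 384x512x3 uint8, red, green, blue; 384x512 float32, mm along the optical axis (not along the pixel's ray), 0 where there is no reading.
- env.camera_info(name): a dict with "camera_matrix" (3x3 intrinsics, pixels), "rvec" (rotation vector, rad) and "tvec" (3), from world to camera coordinates, as OpenCV has them. Camera axes: x right, y down, z forward; pixel columns grow to the right and rows downward; lengths in mm; the calibration is good to about 2 mm. A picture is of the moment at which its call begins. camera_info takes no time and is no camera call.
A pose or a line that the arm cannot do raises env.IKError and nothing moves.
- env.hand_in(): hands the job in, once; it reports no verdict.
Readings, each from a call of its own:
- env.read_time_s(): time.
- env.read_joint_pos(): joint angles.
- env.read_qvel(): joint speeds.
- env.read_effort(): joint torques, N m.
- env.read_ee_pos(): TCP position.
- env.read_eef_rot(): TCP orientation.
- env.read_force(): force on the tool from outside, world axes, zero at the start.
- env.read_moment(): the same for the moment, N m.
- env.read_width(): finger opening in mm.
Only numpy, scipy, OpenCV 4.12 (cv2) and the standard library are available. Lean on these libraries where they do the work, as an engineer would, in place of code of your own. Each camera call takes 0.05 s, during which the arm holds its last target.

## Working session

There is one attempt and no reset: what is moved stays moved. The work goes in short steps, each a Python script; the robot and the scene stay as the last script left them, time stands still between calls to the robot, and variables do not carry over. Pictures are saved under pics/ and viewed, and the job is handed in when it is done.

```bash
ls; mkdir -p pics
python3 - <<'E'
from cell import env
import cv2,numpy as np
for n in("scene","top"):
    p,d=env.read_camera(n); np.savez(f"{n}0.npz",p=p,d=d)
    cv2.imwrite(f"pics/{n}0.png",p[:,:,::-1])
    i=env.camera_info(n);print(n,i, (d==0).mean())
print(env.read_time_s(),env.read_width(),env.read_eef_rot())
E
```

```text
pics
scene {'camera_matrix': array([[354.23590285,   0.        , 251.39715702],
       [  0.        , 354.23590285, 193.13062043],
       [  0.        ,   0.        ,   1.        ]]), 'rvec': array([ 1.81875144,  1.64365034, -0.67873263]), 'tvec': array([ -59.91869708, -344.28592396, 1494.94932719])} 0.004389444986979167
top {'camera_matrix': array([[440.61497044,   0.        , 258.58886383],
       [  0.        , 440.61497044, 191.2598995 ],
       [  0.        ,   0.        ,   1.        ]]), 'rvec': array([ 2.1304761 , -2.15795075,  0.12631226]), 'tvec': array([  28.9652806 ,  561.87781116, 1416.1495001 ])} 0.0038909912109375
0.1 85.52151391516092 [-2.55111899  1.83085758  0.00256656]
```

View pics/scene0.png

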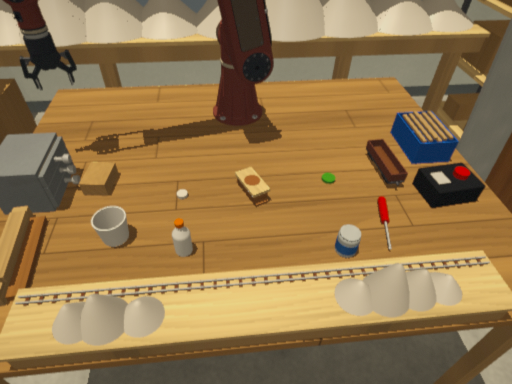

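View pics/top0.png

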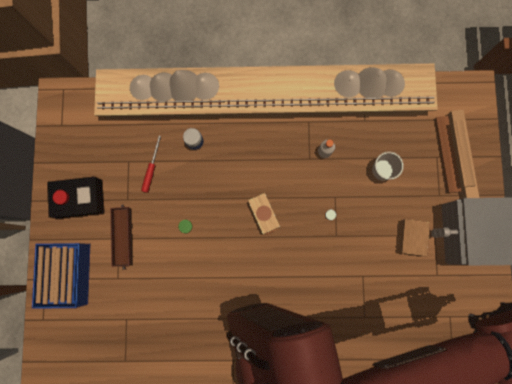

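The scene picture shows the board at (252,183), the green disc at (328,178) and the white disc at (182,194). In the top view they are at (264,213), (185,226) and (331,215). The space around the discs is clear.

```bash
cat > h.py <<'E'
import cv2,numpy as np
from cell import env
from scipy.spatial.transform import Rotation as R
def ray(n,uv,z):
    i=env.camera_info(n);Rm=cv2.Rodrigues(i["rvec"])[0];c=-Rm.T@i["tvec"]
    uv=np.atleast_2d(uv).astype(float)
    d=np.c_[uv,np.ones(len(uv))]@np.linalg.inv(i["camera_matrix"]).T@Rm
    return c+d*((z-c[2])/d[:,2])[:,None]
def blob(mask,box):
    u0,v0,u1,v1=box;m=np.zeros(mask.shape,np.uint8);m[v0:v1,u0:u1]=mask[v0:v1,u0:u1]
    n,l,s,c=cv2.connectedComponentsWithStats(m)
    k=1+np.argmax(s[1:,4]);return c[k],s[k,4],(l==k).astype(np.uint8)
def masks(p):
    q=p.astype(int);r,g,b=q[...,0],q[...,1],q[...,2]
    hsv=cv2.cvtColor(p,cv2.COLOR_RGB2HSV)
    return dict(green=(g>r+30)&(g>b+30), white=(p.min(2)>140)&(hsv[...,1]<50), board=None)
E
python3 - <<'E'
from h import *
B={"top":dict(green=(170,210,200,240),white=(318,202,345,228),board=(240,185,290,245)),
"scene":dict(green=(315,168,342,188),white=(170,184,195,204),board=(225,155,280,210))}
for n in B:
    f=np.load(n+"0.npz");p=f["p"];m=masks(p)
    for c in("green","white"):
        uv,a,mm=blob(m[c],B[n][c]);print(n,c,uv,a,ray(n,uv,12 if n=="top" else 10))
    u0,v0,u1,v1=B[n]["board"]
    print(p[v0:v1:6,u0:u1:6].tolist() if n=="top" else "")
    im=cv2.resize(p[v0:v1,u0:u1],None,fx=10,fy=10,interpolation=0);cv2.imwrite(f"pics/b_{n}.png",im[:,:,::-1])
E
```

```text
top green [184.8411215  225.97196262] 107 [[452.37986023 269.42404649  12.        ]]
top white [330.43478261 214.47826087] 69 [[ 484.43651129 -215.9319245    12.        ]]
[[[127, 89, 57], [127, 86, 54], [132, 89, 57], [134, 91, 58], [134, 91, 58], [136, 92, 60], [135, 91, 58], [131, 88, 56], [131, 89, 58]], [[116, 78, 48], [119, 82, 53], [118, 80, 51], [122, 83, 52], [123, 85, 55], [124, 85, 55], [124, 85, 54], [127, 88, 57], [127, 87, 57]], [[109, 74, 47], [108, 75, 47], [126, 91, 60], [186, 143, 98], [201, 154, 103], [108, 74, 48], [110, 75, 48], [111, 77, 51], [109, 76, 49]], [[130, 88, 56], [105, 72, 45], [202, 159, 109], [201, 159, 108], [200, 154, 104], [136, 98, 67], [128, 90, 60], [128, 87, 56], [131, 89, 58]], [[133, 92, 61], [131, 89, 57], [170, 136, 93], [155, 100, 71], [156, 99, 72], [175, 124, 87], [131, 90, 57], [133, 92, 59], [130, 89, 56]], [[135, 93, 60], [131, 89, 56], [76, 49, 29], [155, 100, 70], [155, 100, 70], [160, 107, 75], [125, 88, 58], [120, 82, 53], [123, 85, 55]], [[125, 87, 55], [124, 85, 53], [124, 84, 54], [191, 153, 104], [181, 134, 92], [189, 145, 9
[... 204 characters left out ...]
58], [129, 88, 58], [130, 88, 58], [123, 84, 52], [150, 116, 77], [117, 78, 50], [129, 90, 58], [126, 86, 55], [129, 88, 57]], [[132, 91, 60], [129, 86, 54], [128, 89, 56], [132, 91, 59], [127, 87, 55], [129, 87, 55], [131, 92, 60], [131, 90, 57], [131, 89, 55]]]
scene green [327.94392523 177.47663551] 107 [[455.79959627 268.91741137  10.        ]]Traceback (most recent call last):
  File "<stdin>", line 7, in <module>
  File "h.py", line 12, in blob
    k=1+np.argmax(s[1:,4]);return c[k],s[k,4],(l==k).astype(np.uint8)
        ~~~~~~~~~^^^^^^^^^
    return _wrapfunc(a, 'argmax', axis=axis, out=out, **kwds)
    return bound(*args, **kwds)
ValueError: attempt to get argmax of an empty sequence
```

View pics/b_top.png

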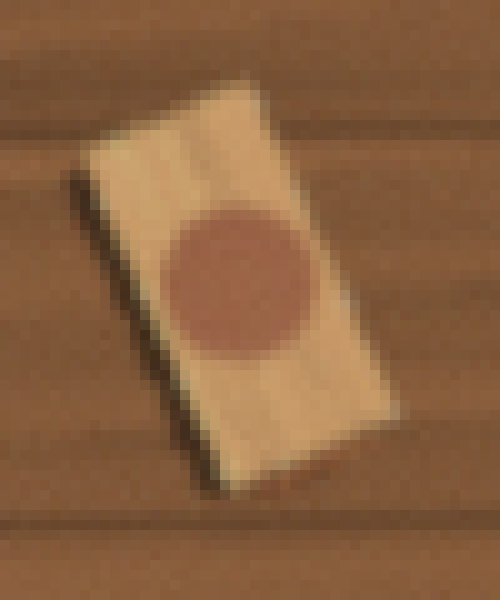

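The top crop shows the board tilted, corners near (248,200), (266,193), (280,226) and (264,234), with the brown circle at (264,213).

Run:
```python
from h import *
f=np.load("top0.npz");p=f["p"];d=f["d"]
b=(p[...,0]>148)
uv,a,mm=blob(b,(240,185,290,245))
cn=cv2.findContours(mm,0,2)[0][0][:,0]
print("board top",ray("top",uv,52),a,a*(1365/440.6)**2)
pts=ray("top",cn,52)[:,:2].astype(np.float32)
print(cv2.minAreaRect(pts))
yx=np.argwhere(mm);w=ray("top",yx[:,::-1],52)[:,:2];C=np.cov(w.T);e,v=np.linalg.eigh(C);print(np.sqrt(12*e),np.degrees(np.arctan2(v[1,1],v[0,1])))
q=p.astype(int)
c=mm.astype(bool)&(q[...,1]<q[...,0]*0.70)
cu,ca,cm=blob(c,(240,185,290,245));print("circle",cu,ca,ray("top",cu,52))
# scene
f=np.load("scene0.npz");p=f["p"];q=p.astype(int)
print(p[190:199,176:189].min(2))
hs=cv2.cvtColor(p,cv2.COLOR_RGB2HSV)
u0,v0,u1,v1=(225,155,280,210)
cv2.imwrite("pics/b_scene.png",cv2.resize(p[v0:v1,u0:u1],None,fx=10,fy=10,interpolation=0)[:,:,::-1])
w=(p.min(2)>125);uv,a,m=blob(w,(170,184,195,204));print("white scene",uv,a,ray("scene",uv,10))
```

```text
board top [[489.05018768   5.77191224  52.        ]] 695 6670.54198057409
((489.9818115234375, 5.444843292236328), (120.78981018066406, 61.84682083129883), 23.169824600219727)
[ 60.8965537  120.85964385] -156.5070866321536
circle [263.37790698 212.77906977] 172 [[489.60960248   6.81710974  52.        ]]
[[ 53  74 123 155 177 177 178 177 177 161 132  75  59]
 [ 70 123 164 177 179 180 181 181 181 179 170 103  63]
 [ 94 161 178 180 181 180 180 181 180 180 172 117  66]
 [104 173 180 181 180 181 180 181 181 180 168 103  58]
 [ 98 165 178 180 180 180 180 180 179 175 152  87  44]
 [ 80 137 164 176 178 178 176 175 166 153 111  72  43]
 [ 59  95 130 152 157 157 156 151 126 101  83  61  50]
 [ 51  73  96 104 108 106 102 100  92  78  70  54  56]
 [ 46  58  77  90  92  90  82  80  77  63  56  57  55]]
white scene [181.60294118 192.66176471] 68 [[ 484.73257528 -214.95526431   10.        ]]
```

Run:
```python
from h import *
f=np.load("scene0.npz");p=f["p"];q=p.astype(int)
c=(q[...,0]>110)&(q[...,1]<q[...,0]*0.68)
uv,a,m=blob(c,(240,168,268,192));print(uv,a,ray("scene",uv,52))
```

```text
[251.74774775 179.75675676] 111 [[490.38385739   7.64730617  52.        ]]
```

View pics/b_scene.png

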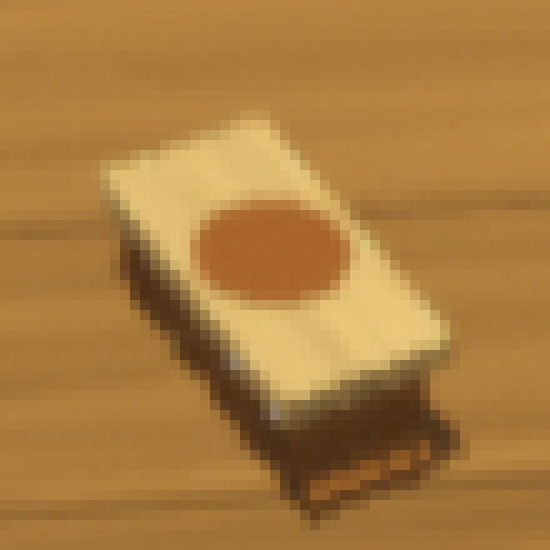

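```bash
cat >> h.py <<'E'
A=np.radians(23.4-90)
O=(R.from_euler("z",A)*R.from_euler("x",np.pi)).as_rotvec()
BC=np.array([489.7,6.4]); G=np.array([453.5,269.]); W=np.array([484.5,-215.5])
def st(s): print(s,round(env.read_time_s(),2),np.round(env.read_ee_pos(),1),np.round(env.read_force(),1),round(env.read_width(),1))
E
python3 - <<'E'
from h import *
env.move_pose([*G,90],O);st("above")
env.move_l([*G,1.5],120);st("down")
env.grasp();st("grip")
env.move_l([*G,20],60);st("up")
E
```

```text
above 3.27 [454.1 268.5  90.2] [-1.   0.2 -0.1] 85.1
down 4.17 [454.2 269.3   2.1] [ 0.9 -0.   0.2] 85.3
grip 4.64 [454.6 269.5   2.9] [-0.3 -0.7  6.1] 42.8
up 5.1 [453.8 269.1  20.5] [ 0.2 -0.6 -0.6] 42.9
```

Run:
```python
from h import *
env.move_l([*G,110],150);st("up")
p,d=env.read_camera("scene");q,e=env.read_camera("top")
a=cv2.resize(p[100:200,270:390],None,fx=5,fy=5);b=cv2.resize(q[180:270,130:240],None,fx=3,fy=3)
cv2.imwrite("pics/g1.png",a[:,:,::-1]);cv2.imwrite("pics/g1t.png",b[:,:,::-1])
```

```text
up 5.85 [452.7 268.6 109.1] [-0.4 -0.7 -0.1] 43.3
```

View pics/g1.png

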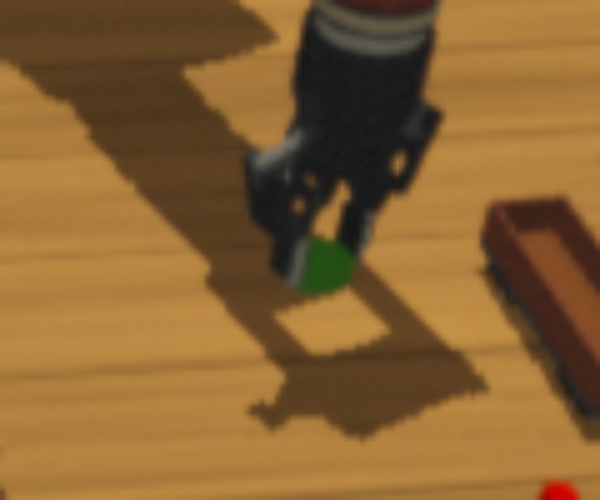

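View pics/g1t.png

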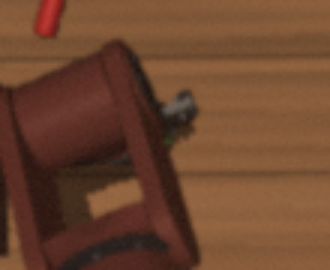

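Run:
```python
from h import *
p,d=env.read_camera("scene");q=p.astype(int)
g=(q[...,1]>q[...,0]+25)&(q[...,1]>q[...,2]+25)
uv,a,m=blob(g,(300,120,360,180));print(uv,a,cv2.boundingRect(m))
i=env.camera_info("scene");Rm=cv2.Rodrigues(i["rvec"])[0]
m2=cv2.erode(m,np.ones((3,3)))
v,u=np.nonzero(m2);z=d[v,u]
P=((np.c_[u,v,np.ones(len(u))]@np.linalg.inv(i["camera_matrix"]).T)*z[:,None]-i["tvec"])@Rm
print(len(P),P.mean(0));c=np.median(P,0);s=np.linalg.svd(P-P.mean(0));print(s[1],s[2][2])
print("TCP",env.read_ee_pos(), "proj",cv2.projectPoints(env.read_ee_pos().reshape(1,1,3),i["rvec"],i["tvec"],i["camera_matrix"],None)[0])
print(np.round(P,0)[:60:4])
cv2.imwrite("pics/g2.png",cv2.resize(p[130:170,310:360],None,fx=12,fy=12,interpolation=0)[:,:,::-1])
print(env.read_time_s())
```

```text
[334.69736842 152.98684211] 76 (330, 148, 10, 10)
40 [481.14883545 263.06844637 132.73575043]
[1134.58931385   38.41661589   31.86080172] [ 0.6126326   0.68116292 -0.40087203]
TCP [452.22877817 268.45261707 108.31522122] proj [[[332.65665907 153.49116756]]]
[[445. 270. 117.]
 [452. 268. 118.]
 [448. 283. 114.]
 [456. 274. 117.]
 [457. 264. 114.]
 [458. 276. 114.]
 [464. 265. 116.]
 [465. 278. 115.]
 [470. 266. 116.]
 [475. 259. 117.]]
6.0
```

View pics/g2.png

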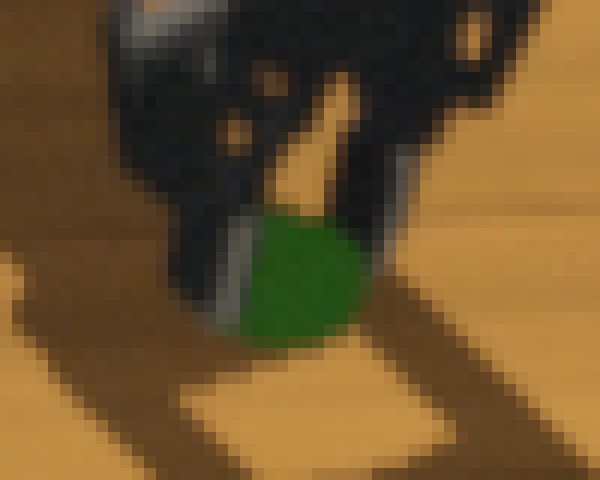

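The disc is held level: the depth points on its top are all within z 114–118 mm, and its centroid is at (335,153). I'll place it now, stopping on contact.

Run:
```python
from h import *
env.move_pose([*BC,90],O);st("over")
env.move_l([*BC,62],100);env.hold(.2);st("near")
for k in range(3): st("n")
print(env.move_l([*BC,51],15,contact_N=2.5));st("touch")
```

```text
over 7.03 [489.6   7.1  89.9] [-0.6  0.5 -0.3] 43.0
near 7.67 [490.4   6.5  62.7] [-0.3  0.1 -0. ] 42.6
n 7.67 [490.4   6.5  62.7] [-0.3  0.1 -0. ] 42.6
n 7.67 [490.4   6.5  62.7] [-0.3  0.1 -0. ] 42.6
n 7.67 [490.4   6.5  62.7] [-0.3  0.1 -0. ] 42.6
True
touch 8.19 [489.7   6.3  54.9] [-0.3  0.   3.8] 43.4
```

```bash
cat >> h.py <<'E'
def meas(tag):
    o={}
    p,d=env.read_camera("top");np.savez(f"top_{tag}.npz",p=p,d=d);q=p.astype(int)
    ps,ds=env.read_camera("scene");np.savez(f"scene_{tag}.npz",p=ps,d=ds)
    cv2.imwrite(f"pics/{tag}.png",np.hstack([cv2.resize(p[180:250,230:300],(400,400),interpolation=0),cv2.resize(ps[150:210,222:282],(400,400),interpolation=0)])[:,:,::-1])
    return p,ps
E
python3 - <<'E'
from h import *
env.let_go();st("open")
x=env.read_ee_pos()
env.move_l([*BC,120],200);st("up")
env.move_pose([*W,90],O);st("W")
meas("pg")
E
```

```text
open 8.69 [488.7   6.5  54.1] [-0.1  0.2  0.1] 85.4
up 9.17 [490.    6.4 120.4] [-0.2  0.3 -1.1] 84.8
W 10.07 [ 483.8 -214.3   88.9] [ 0.2 -0.4 -0.3] 85.4
```

View pics/pg.png

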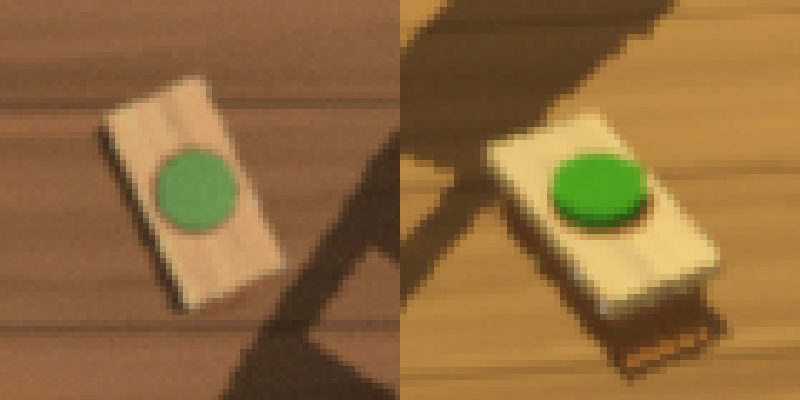

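The green disc sits on the mark in both views, at about (264,213) in the top view. A thin brown rim shows around it. Next I'll measure the offset.

Run:
```python
from h import *
f=np.load("top_pg.npz");p=f["p"];q=p.astype(int)
g=(q[...,1]>q[...,0]+8)
uv,a,m=blob(g,(240,185,290,245));print("green top",uv,a,ray("top",uv,64))
# ring union: circle+green vs light board
b=(p[...,0]>148)&(q[...,1]>0.7*q[...,0])&~g
f=np.load("top0.npz")
uv,a,m=blob((p[...,0]>148)|g,(240,185,290,245));print("board",ray("top",uv,52),a)
ps=np.load("scene_pg.npz")["p"].astype(int)
# scene: top face bright green
gs=(ps[...,1]>ps[...,0]+50)&(ps[...,1]>135)
uv,a,m=blob(gs,(225,155,280,210));print("green scene topface",uv,a,ray("scene",uv,64))
p0=np.load("scene0.npz")["p"].astype(int)
# white/green pick refinement
```

```text
green top [263.91489362 212.91489362] 141 [[488.12221561   5.02939666  64.        ]]
board [[489.60219971   5.02198575  52.        ]] 695
green scene topface [251.14893617 177.32978723] 94 [[492.25788458   5.37975061  64.        ]]
```

Run:
```python
from h import *
env.move_l([*W,2.5],120);st("down")
env.grasp();st("grip")
env.move_l([*W,20],60);env.move_l([*W,110],200);st("up")
env.move_pose([*BC,105],O);st("over")
env.move_l([*BC,75],100);env.hold(.2);st("near")
p,d=env.read_camera("scene");np.savez("scene_w.npz",p=p,d=d)
cv2.imwrite("pics/w1.png",cv2.resize(p[140:200,222:282],(600,600),interpolation=0)[:,:,::-1])
```

```text
down 11.05 [ 485.2 -215.8    3.1] [1.2 0.2 0.9] 85.6
grip 11.61 [ 485.3 -216.     3.4] [-0.9  0.3  5.6] 30.9
up 12.65 [ 483.9 -215.1  109.3] [ 0.3  0.9 -0.9] 31.0
over 13.54 [489.4   5.8 104.3] [-0.6  0.5  0.5] 30.8
near 14.19 [490.5   6.1  75.8] [-0.1  1.  -0.4] 31.2
```

View pics/w1.png

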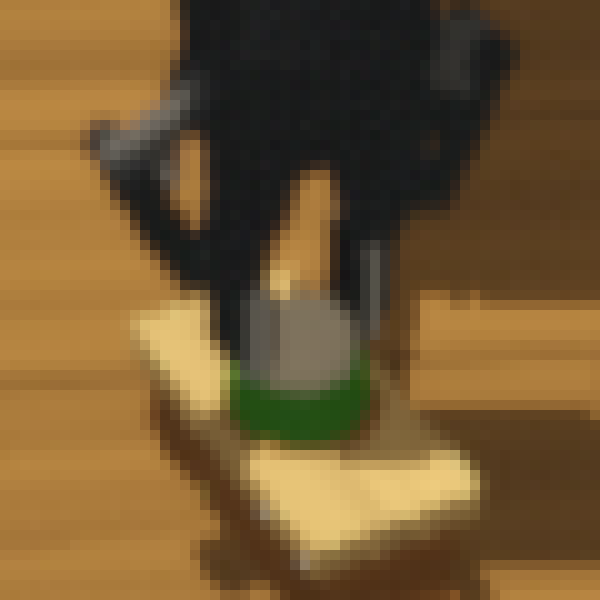

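The white disc is held over the green one, at about (252,173) in the full scene picture.

```bash
python3 - <<'E'
from h import *
print(env.move_l([*BC,63.5],15,contact_N=2.5));st("touch")
env.let_go();st("open")
env.move_l([*BC,130],150);st("up")
env.move_pose([470,-180,150],O);st("away")
meas("pw")
E
python3 - <<'E'
from h import *
p=np.load("top_pw.npz")["p"];q=p.astype(int)
g=(q[...,1]>q[...,0]+8)
hs=cv2.cvtColor(p,cv2.COLOR_RGB2HSV)
w=(hs[...,1]<60)&(p.min(2)>110)
uvw,a,mw=blob(w,(240,185,290,245));print("white",uvw,a,ray("top",uvw,76))
uv,a,m=blob(g|(mw>0),(240,185,290,245));print("green",uv,a,ray("top",uv,64))
uv,a,m=blob((p[...,0]>148)|g|(mw>0),(240,185,290,245));print("board",ray("top",uv,52),a)
c=cv2.findContours(m,0,2)[0][0][:,0];print(cv2.minAreaRect(ray("top",c,52)[:,:2].astype(np.float32)))
yx=np.argwhere(m);k=ray("top",yx[:,::-1],52)[:,:2];e,v=np.linalg.eigh(np.cov(k.T));print(np.degrees(np.arctan2(v[1,1],v[0,1])))
p=np.load("scene_pw.npz")["p"];q=p.astype(int)
w=p.min(2)>150
uv,a,m=blob(w,(235,155,268,190));print("white sc",uv,a,ray("scene",uv,76))
E
```

```text
True
touch 14.79 [489.7   6.5  67.5] [-0.7  0.2  3.5] 30.8
open 15.37 [488.8   6.5  66.7] [-0.1 -0.3  0.4] 85.4
up 15.94 [489.5   6.4 129.8] [-0.3 -0.6 -0.8] 85.7
away 16.72 [ 469.2 -179.   148.7] [-0.9  0.4 -0.7] 85.5
white [263.45977011 212.06896552] 87 [[489.82528969   6.39537512  76.        ]]
green [263.95588235 213.04411765] 136 [[487.70361906   4.90302598  64.        ]]
board [[490.92464812   6.57732773  52.        ]] 663
((490.3625793457031, 4.864795684814453), (122.17655944824219, 63.667015075683594), 23.65389060974121)
-158.92834492515965
white sc [251.63333333 174.08333333] 60 [[490.82795533   6.8581684   76.        ]]
```

View pics/pw.png

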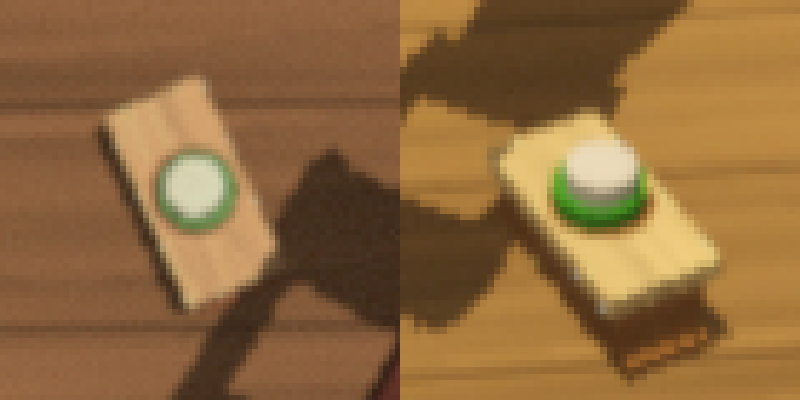

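Both discs sit centred and flat: white at (263.5,212), green at (264,213), which is within about 2 mm. Now the board grasp, midway along.

Run:
```python
from h import *
env.move_pose([*BC,140],O);st("over")
print(env.move_l([*BC,22],80,contact_N=6));st("down")
env.grasp();env.hold(.3);st("grip")
print(np.round(env.read_moment(),2))
env.move_l([*BC,30],15);env.hold(.3);st("up8");print(np.round(env.read_moment(),2))
meas("l1")
```

```text
over 17.59 [489.8   6.6 140.1] [-0.4 -0.6 -0.7] 85.2
False
down 19.22 [490.3   6.3  22.6] [-0.9 -0.4  0.6] 85.7
grip 19.88 [490.5   6.3  22.8] [-0.2 -0.3  5.7] 58.9
[ 0.02  0.05 -0.02]
up8 20.86 [489.6   6.4  29.9] [-0.3  0.5 -1.4] 59.1
[-0.04  0.03 -0.03]
```

View pics/l1.png

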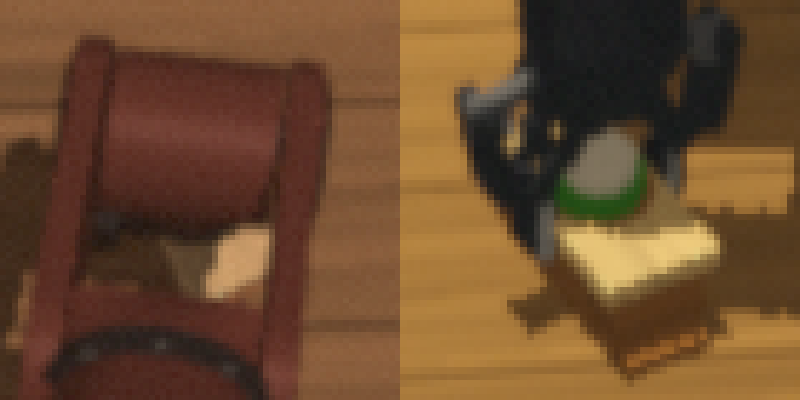

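The board is held midway with the stack intact, and it looks level: its near end is at (254,190) in the scene picture. I'll continue straight up.

Run:
```python
from h import *
env.move_l([*BC,123.5],40);env.hold(.6);st("top");print(np.round(env.read_moment(),2),np.abs(env.read_qvel()).max())
print((R.from_rotvec(env.read_eef_rot())).as_matrix()[:,2])
p,d=env.read_camera("scene");np.savez("scene_f.npz",p=p,d=d)
t,_=env.read_camera("top")
cv2.imwrite("pics/f.png",cv2.resize(p[110:210,212:312],(600,600),interpolation=0)[:,:,::-1])
i=env.camera_info("scene");Rm=cv2.Rodrigues(i["rvec"])[0]
q=p.astype(int)
def plane(m,n):
    m=cv2.erode(m.astype(np.uint8),np.ones((3,3)));v,u=np.nonzero(m);z=d[v,u]
    P=((np.c_[u,v,np.ones(len(u))]@np.linalg.inv(i["camera_matrix"]).T)*z[:,None]-i["tvec"])@Rm
    P=P[np.abs(P[:,2]-np.median(P[:,2]))<8]
    print(n,len(P),np.median(P,0),"slopes",np.linalg.lstsq(np.c_[P[:,:2]-P[:,:2].mean(0),np.ones(len(P))],P[:,2],rcond=None)[0])
b=blob((q[...,0]>215)&(q[...,2]<170),(225,120,300,190));print(b[:2]);plane(b[2],"board")
```

```text
top 24.05 [489.7   6.4 123.5] [ 0.  -0.  -0.7] 58.8
[-0.02  0.01  0.  ] 0.0018291426054857327
[-7.09665666e-06 -1.26749279e-07 -1.00000000e+00]
(array([257.55339806, 163.49514563]), np.int32(103))
board 43 [531.96889242  13.32678272 151.25322531] slopes [ 1.04261573e-01 -7.84865548e-03  1.51339892e+02]
```

View pics/f.png

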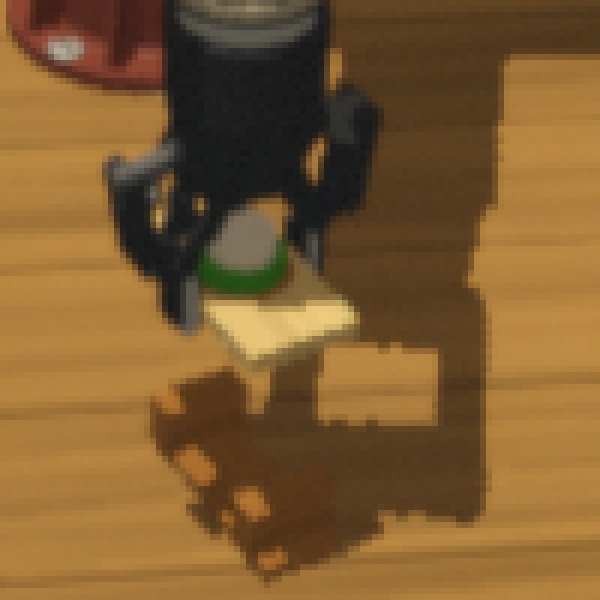

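The stack is lifted with nothing moved on it. A single-frame depth fit gives a doubtful x slope of 0.10, so I'll average frames and compare with the board at rest at the start.

Run:
```python
from h import *
i=env.camera_info("scene");Rm=cv2.Rodrigues(i["rvec"])[0]
def pts(p,d,box):
    q=p.astype(int);m=blob((q[...,0]>200)&(q[...,1]>150)&(q[...,2]<170),box)[2]
    m=cv2.erode(m,np.ones((3,3)));v,u=np.nonzero(m);z=d[v,u]
    return ((np.c_[u,v,np.ones(len(u))]@np.linalg.inv(i["camera_matrix"]).T)*z[:,None]-i["tvec"])@Rm
def fit(P,n):
    c,s=np.cos(np.radians(23.4)),np.sin(np.radians(23.4))
    P=P[np.abs(P[:,2]-np.median(P[:,2]))<8];X=P[:,:2]-BC
    a=X@[c,s];b=X@[-s,c]
    f=np.linalg.lstsq(np.c_[a,b,np.ones(len(a))],P[:,2],rcond=None)[0]
    r=P[:,2]-np.c_[a,b,np.ones(len(a))]@f
    print(n,len(P),"along,across,z@centre",np.round(f,3),"res",r.std().round(2),"a",a.min().round(),a.max().round(),"zmean",P[:,2].mean().round(2))
f=np.load("scene0.npz");fit(pts(f["p"],f["d"],(225,155,280,210)),"start")
P0=pts(f["p"],f["d"],(225,155,280,210));a=(P0[:,:2]-BC)@[np.cos(np.radians(23.4)),np.sin(np.radians(23.4))];fit(P0[a>28],"start near end")
f=np.load("scene_l1.npz");fit(pts(f["p"],f["d"],(240,150,300,210)),"l1")
al=[]
for k in range(10): al.append(pts(*env.read_camera("scene"),(225,120,300,190)))
fit(np.vstack(al),"now");fit(np.vstack(al[:5]),"now a");fit(np.vstack(al[5:]),"now b")
st("t")
```

```text
start 185 along,across,z@centre [4.0000e-03 2.0000e-03 5.0612e+01] res 1.33 a -56.0 55.0 zmean 50.63
start near end 95 along,across,z@centre [-2.0000e-03  8.0000e-03  5.0874e+01] res 1.32 a 28.0 55.0 zmean 50.81
l1 52 along,across,z@centre [ 4.4000e-02 -1.2000e-02  5.5581e+01] res 1.36 a 27.0 54.0 zmean 57.66
now 615 along,across,z@centre [ 4.10000e-02 -1.60000e-02  1.49225e+02] res 1.19 a 24.0 58.0 zmean 151.2
now a 307 along,across,z@centre [ 4.60000e-02 -1.20000e-02  1.48993e+02] res 1.2 a 25.0 56.0 zmean 151.16
now b 308 along,across,z@centre [ 3.60000e-02 -2.00000e-02  1.49478e+02] res 1.18 a 24.0 58.0 zmean 151.23
t 24.65 [489.7   6.4 123.5] [ 0.2 -0.3 -1.2] 58.9
```

Run:
```python
from h import *
i=env.camera_info("top");Rm=cv2.Rodrigues(i["rvec"])[0]
c,s=np.cos(np.radians(23.4)),np.sin(np.radians(23.4))
def pts(p,d,zlo):
    v,u=np.mgrid[180:250,230:300];v=v.ravel();u=u.ravel();z=d[v,u]
    P=((np.c_[u,v,np.ones(len(u))]@np.linalg.inv(i["camera_matrix"]).T)*z[:,None]-i["tvec"])@Rm
    X=P[:,:2]-BC;a=X@[c,s];b=X@[-s,c]
    k=(np.abs(a)<57)&(np.abs(b)<27)&(np.abs(P[:,2]-zlo)<8)
    return a[k],b[k],P[k,2]
f=np.load("top0.npz");a,b,z=pts(f["p"],f["d"],52)
def rep(a,z,n):
    for lo in range(-60,60,15):
        k=(a>=lo)&(a<lo+15)
        if k.sum()>3: print(n,lo,k.sum(),z[k].mean().round(2),z[k].std().round(2))
rep(a,z,"start")
A=[pts(*env.read_camera("top"),152) for _ in range(10)]
p,d=env.read_camera("top");cv2.imwrite("pics/ft.png",cv2.resize(p[170:260,220:310],(600,600),interpolation=0)[:,:,::-1])
a,b,z=[np.concatenate(x) for x in zip(*A)];rep(a,z,"now")
```

```text
start -60 62 52.88 3.08
start -45 72 53.79 2.86
start -30 79 54.05 3.03
start -15 75 53.33 2.87
start 0 76 53.68 3.41
start 15 76 53.71 2.86
start 30 75 53.42 2.53
start 45 58 53.93 2.79
now -60 643 154.42 2.6
now -45 770 154.31 2.6
now -30 80 154.52 2.51
```

View pics/ft.png

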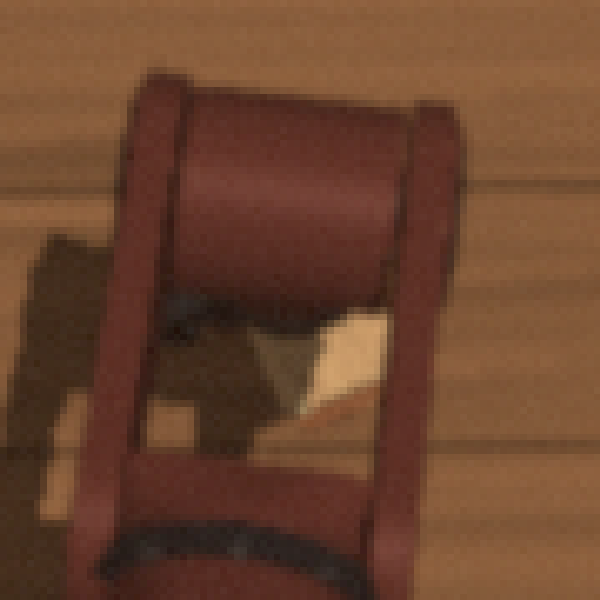

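The far end rose 100.9 mm and shows flat in the top view, at about (273,222). The near end rose 100.4 mm. So the board is level to roughly 0.3°, and I'm handing in.

Run:
```python
from h import *
st("end");env.hand_in()
```

```text
end 25.2 [489.7   6.4 123.5] [-1.  -0.3 -0.9] 58.6
the job is handed in; nothing more can be done
```

I built the knoll, lifted the board straight up by about 10 cm, and handed in at 25.2 s with the arm still holding it steady. The interface gives no verdict, so the checks below are my own.

- **Placing:** I set the green disc on the board's mark and the white disc on the green one, stopping each at about 3.5 to 4 N of contact. The camera images put both within about 2 mm of the middle.
- **Lift:** I took the board midway along its two long edges and raised it 100.7 mm with the tool pointing straight down.
- **Last checks:** Compared with the board's start height, the far end rose about 100.9 mm and the near end about 100.4 mm, so it is level to roughly 0.3°. The discs were still in place and the arm was essentially still.
- **Disagreement:** The scene camera's depth reading on the visible near end alone suggested a tilt of about 2.3° along the board. The heights of the two ends and the near-zero wrist moment did not support that, so I did not act on it.
- **Other oddities:** The finger width read about 3 mm under the discs' real size when holding them. I did not re-measure the other bench items at the end, but every move stayed well clear of them.

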